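# Tamp the crushed stone level in the resistivity test box

## Task

Take the hand tamper and press the crushed stones in the grey test box down with it until every one is firmly bedded and the whole layer is level, working over the full length of the box and pushing only with the tamper's foot, never harder than about 3 kg (30 N) because the box cracks. Then stand the tamper upright on the black rubber mat and let go, and leave everything else on the bench where it is.

Things in the scene. Friction and masses are not known exactly. Their poses are not given: they have to be found in the camera images.
- cell: Fixed open grey box, 105 mm high, walls 7 mm; inside 96 mm along x, 156 along y; terminals on the y ends stick out 16 mm. Origin: centre of its underside, z up. Holds a layer of 15 stones, 3 across x by 5 along y. The proudest top is at least 11 mm below the rim. Pressed, all come firm at one level, 25 to 57 mm below the rim, different each filling and not measured: feel for it.
- tamper: Upright hand tamper: flat steel foot 52 mm along its x by 80 mm along its y, 12 mm thick; boss and ferrule to 30 mm; then an upright square wooden handle 26 x 26 mm (sides along its x and y) to 150 mm above the underside. Mass 0.3 to 0.55 kg. Origin: centre of the foot's underside; z up along the handle.
- mat: Thin black rubber mat fixed on the bench, 130 mm (its x) by 120 mm (its y), 4 mm thick. Origin: centre of its underside.
- stone1 (a joint): How far this stone has gone down from its proudest (m): 0 is proudest, 0.014 is firm in the bed. It is about 25 mm across; its centre is at x -29 mm, y -58 mm of the test box. It moves straight down only when pushed with about 2 N and stays where it is left; at 0.014 it comes up hard, giving under 1 mm more.
- stone2 (a joint): How far this stone has gone down from its proudest (m): 0 is proudest, 0.014 is firm in the bed. It is about 25 mm across; its centre is at x +0 mm, y -58 mm of the test box. It moves straight down only when pushed with about 2 N and stays where it is left; at 0.014 it comes up hard, giving under 1 mm more.
- stone3 (a joint): How far this stone has gone down from its proudest (m): 0 is proudest, 0.014 is firm in the bed. It is about 25 mm across; its centre is at x +29 mm, y -58 mm of the test box. It moves straight down only when pushed with about 2 N and stays where it is left; at 0.014 it comes up hard, giving under 1 mm more.
- stone4 (a joint): How far this stone has gone down from its proudest (m): 0 is proudest, 0.014 is firm in the bed. It is about 25 mm across; its centre is at x -29 mm, y -29 mm of the test box. It moves straight down only when pushed with about 2 N and stays where it is left; at 0.014 it comes up hard, giving under 1 mm more.
- stone5 (a joint): How far this stone has gone down from its proudest (m): 0 is proudest, 0.014 is firm in the bed. It is about 25 mm across; its centre is at x +0 mm, y -29 mm of the test box. It moves straight down only when pushed with about 2 N and stays where it is left; at 0.014 it comes up hard, giving under 1 mm more.
- stone6 (a joint): How far this stone has gone down from its proudest (m): 0 is proudest, 0.014 is firm in the bed. It is about 25 mm across; its centre is at x +29 mm, y -29 mm of the test box. It moves straight down only when pushed with about 2 N and stays where it is left; at 0.014 it comes up hard, giving under 1 mm more.
- stone7 (a joint): How far this stone has gone down from its proudest (m): 0 is proudest, 0.014 is firm in the bed. It is about 25 mm across; its centre is at x -29 mm, y +0 mm of the test box. It moves straight down only when pushed with about 2 N and stays where it is left; at 0.014 it comes up hard, giving under 1 mm more.
- stone8 (a joint): How far this stone has gone down from its proudest (m): 0 is proudest, 0.014 is firm in the bed. It is about 25 mm across; its centre is at x +0 mm, y +0 mm of the test box. It moves straight down only when pushed with about 2 N and stays where it is left; at 0.014 it comes up hard, giving under 1 mm more.
- stone9 (a joint): How far this stone has gone down from its proudest (m): 0 is proudest, 0.014 is firm in the bed. It is about 25 mm across; its centre is at x +29 mm, y +0 mm of the test box. It moves straight down only when pushed with about 2 N and stays where it is left; at 0.014 it comes up hard, giving under 1 mm more.
- stone10 (a joint): How far this stone has gone down from its proudest (m): 0 is proudest, 0.014 is firm in the bed. It is about 25 mm across; its centre is at x -29 mm, y +29 mm of the test box. It moves straight down only when pushed with about 2 N and stays where it is left; at 0.014 it comes up hard, giving under 1 mm more.
- stone11 (a joint): How far this stone has gone down from its proudest (m): 0 is proudest, 0.014 is firm in the bed. It is about 25 mm across; its centre is at x +0 mm, y +29 mm of the test box. It moves straight down only when pushed with about 2 N and stays where it is left; at 0.014 it comes up hard, giving under 1 mm more.
- stone12 (a joint): How far this stone has gone down from its proudest (m): 0 is proudest, 0.014 is firm in the bed. It is about 25 mm across; its centre is at x +29 mm, y +29 mm of the test box. It moves straight down only when pushed with about 2 N and stays where it is left; at 0.014 it comes up hard, giving under 1 mm more.
- stone13 (a joint): How far this stone has gone down from its proudest (m): 0 is proudest, 0.014 is firm in the bed. It is about 25 mm across; its centre is at x -29 mm, y +58 mm of the test box. It moves straight down only when pushed with about 2 N and stays where it is left; at 0.014 it comes up hard, giving under 1 mm more.
- stone14 (a joint): How far this stone has gone down from its proudest (m): 0 is proudest, 0.014 is firm in the bed. It is about 25 mm across; its centre is at x +0 mm, y +58 mm of the test box. It moves straight down only when pushed with about 2 N and stays where it is left; at 0.014 it comes up hard, giving under 1 mm more.
- stone15 (a joint): How far this stone has gone down from its proudest (m): 0 is proudest, 0.014 is firm in the bed. It is about 25 mm across; its centre is at x +29 mm, y +58 mm of the test box. It moves straight down only when pushed with about 2 N and stays where it is left; at 0.014 it comes up hard, giving under 1 mm more.
- meter: Bystander, hand-held meter, dark slab 150 x 76 x 32 mm; leave it alone. Origin: centre of the underside.
- spill1: Bystander, loose stone about 27 mm; leave it alone. Origin: centre of the underside.
- spill2: Bystander, loose stone about 25 mm; leave it alone. Origin: centre of the underside.
- brush: Bystander, bench brush lying on the bench; leave it alone. Origin on its underside.
- jar: Bystander, small lidded jar, 60 mm across, 85 mm tall; leave it alone. Origin: centre of the underside.
- cup: Bystander, plain cup, 72 mm across, 85 mm tall; leave it alone. Origin: centre of the underside.
Not all that is in view belongs to the job. Leave any purple look-alike of the tamper alone.

How it is judged (in metres and radians):
On the way, in this order (a step that is already met when the one before it is completed fails the run):
1. the tamper's foot presses on the stones (contact force between tamper and cell above 3 N and z of tamper in the frame of cell below 0.101 m), for 0.1 s.
2. every stone is down level (value of joint each of stone1, stone2, stone3, stone4, stone5, stone6, stone7, stone8, stone9, stone10, stone11, stone12, stone13, stone14, stone15 above 0.0118 m), for 0.2 s.
At the end, for the whole second after the job is handed in: All 15 stones are within about 2 mm of firm (joint above 0.0118), and the tamper stands upright (within 0.06 rad) and still on the mat, its foot's centre within 35 mm of the mat's centre, released (all of step 2 and horizontal distance between tamper and mat below 0.035 m and angle between tamper's own z axis and vertical below 0.06 rad and height (world z) of tamper below 0.008 m and linear speed of tamper below 0.02 m/s and contact force between the fingers and tamper below 0.1 N); the robot touches nothing.
It fails at once if the tamper pushed the box or stones with more than 50 N (knocks included) (contact force between tamper and cell above 50 N).
It fails at once if the gripper itself pushed on the box or its stones (contact force between the fingers and cell above 2 N).
It fails at once if a bystander was disturbed (moved more than 20 mm) (distance of any of meter, spill1, spill2, brush, jar, cup from where it was at the start of the episode above 0.02 m).
It also fails if it takes over 72 s, if anything falls off the work surface, if the arm or the gripper's body presses on something with over 40 N, if the wrist force passes 120 N, or if a joint passes its speed limit or range.

## Robot

A 6-joint arm with a two-finger parallel gripper is mounted at the origin on the work surface. World frame = base frame: x ahead of the robot, y to its left, z up, the work surface at z = 0. Lengths are in m, angles in degrees, forces in N, time in s.
With the tool pointing down it reaches from about 0.3 to 0.75 m from the base axis. Payload 8.5 kg.
Tool frame: the origin (TCP) lies midway between the tips of the shut fingers; the grasp point (between the pads) lies env.tcp_to_grasp behind it (env.tcp_to_grasp is the distance from the TCP to the grasp point, in m); z points along the fingers, y is the line along which they close (so a half turn about z gives the same grasp; the last joint's range is limited). The gripper opens to 85 mm and grips with 20 to 120 N. Pads are 22 mm wide; open, the fingers measure 114 mm over their backs; the gripper's body (76 mm by 85 mm) begins 54 mm behind the grasp point. The pads swing forward as they close: fully open they stand 13 mm farther back than shut.
Start: joints at [-80.862, 21.807, 74.336, -0, 83.858, -12.336], TCP at [0.201, -0.512, 0.231] pointing down, gripper open.
Joint ranges: [-178.18, 178.18], [-50.72, 133.34], [12.68, 142.11], [-81.47, 261.47], [9.98, 163.14], [-165.26, 165.26]. Speed limits (degrees/s): [136.94, 136.94, 180, 180, 180, 180].

## Interface

Orientations are given as a 3x3 rotation matrix whose columns are the frame's x, y, z axes.
In Python, from rig import observe, optics, job, env gives the robot as it stands. The module is installed in compiled form; this text tells all that it offers.
- The arm moves only by the shell command python3 -m jog 'ROWS' [FORCE]. ROWS is JSON, a list of rows, each a list of 7 numbers: the turn, a rotation vector about the tool's x, y, z in rad, then the shift along the tool's x, y, z in m, then the opening in per cent of the stroke, from 0 (shut) to 100 (fully open). A call has 1 to 10 rows; each row shifts and turns the commanded pose from where the row before left it, along the tool's axes as they then stand; what a row does not reach is not made up. A row lasts 1/8 s, in which the tool goes at most 62.5 mm and 10.7 degrees, less where a joint would pass 70% of its speed; a pose out of reach is approached as far as the arm can. A call is refused whole if a number of a shift passes 0.0625 or a number of a turn 0.188, either way. A call with a gripper value outside its range is refused whole. The fingers move at their own pace and stop on an object; FORCE is the grip in N (left out, the last holds). Time passes only in rows, so rows that do not move let the fingers close. It gives the time, the measured TCP pose, the force, the opening and the grip force at its end, in the units of the state.
- observe(): the state, without advancing time (a new reading comes with each control period).
- optics.get_image(name): name is "scene" or "top"; returns a dict with "pixels" (384x512x3 uint8, red, green, blue), "mtx" (3x3 intrinsics, pixels), "rvec" (rotation vector, rad) and "tvec" (3), from world to camera coordinates, as OpenCV has them. Camera axes: x right, y down, z forward; pixel columns grow to the right and rows downward; lengths in m; the calibration is good to about 2 mm. A picture is of the moment at which its call begins. There is no depth.
- job.close_job(): hands the job in; it is judged then, once.
The state is a dict: "time_s": time; "q": joint angles; "qvel": joint speeds; "joint_efforts": joint torques, N m; "position": TCP position; "tool_rot": TCP orientation; "ft_force": force on the tool from outside, world axes, zero at the start; "wrist_torque": the same for the moment, N m; "grip_width": finger opening in m; "gripper_force": force on a finger pad.
Only numpy, scipy, OpenCV 4.12 (cv2) and the standard library are available. Lean on these libraries where they do the work, as an engineer would, in place of code of your own. Each camera call takes 0.05 s, during which the arm holds its last target. There are 200 camera calls.

## Working session

There is one attempt and no reset: what is moved stays moved. The work goes in short steps, Python scripts to look and compute and a shell command to move; the robot and the scene stay as the last step left them, time stands still between calls to the robot, and variables do not carry over. Pictures are saved under pics/ and viewed, at most 10 in all, crops included, and the job is handed in when it is done.

```bash
mkdir -p pics; cat > h.py <<'E'
import numpy as np,cv2
from rig import observe,optics,job,env
def snap(n):
    d=optics.get_image(n);np.save(f'{n}.npy',d,allow_pickle=True);return d
def ray(d,u,v):
    R=cv2.Rodrigues(np.array(d['rvec'],float))[0];t=np.array(d['tvec'],float).ravel()
    K=np.array(d['mtx']);c=-R.T@t;r=R.T@np.linalg.inv(K)@[u,v,1];return c,r
def at(d,u,v,z):
    c,r=ray(d,u,v);return c+r*(z-c[2])/r[2]
def proj(d,P):
    return cv2.projectPoints(np.array(P,float).reshape(-1,1,3),np.array(d['rvec'],float),np.array(d['tvec'],float),np.array(d['mtx'],float),None)[0].reshape(-1,2)
E
python3 - <<'E'
from h import *
for n in('scene','top'):
    d=snap(n);cv2.imwrite(f'pics/{n}0.png',cv2.resize(d['pixels'][:,:,::-1],(768,576),interpolation=cv2.INTER_CUBIC))
    print(n,ray(d,256,192))
o=observe();print(o,env.tcp_to_grasp)
E
```

```text
scene (array([ 1.07256875, -0.26614907,  1.00957633]), array([-0.47561484,  0.2858777 , -0.8319386 ]))
top (array([0.44158723, 0.05589225, 1.18740515]), array([ 0.08253517,  0.01956434, -0.99655953]))
{'time_s': 0.1, 'q': array([-8.08610779e+01,  2.18373306e+01,  7.43802792e+01,  1.76067963e-04,
        8.38587472e+01, -1.23352463e+01]), 'qvel': array([ 0.01811706, -0.13995672, -0.13791081,  0.14665483, -0.00345747,
       -0.04685599]), 'joint_efforts': array([ 3.47966219e-03, -4.49221301e+01, -2.31658387e+01, -1.47102946e-04,
        3.63869178e-03, -7.59976871e-06]), 'position': array([ 0.2013042 , -0.51154504,  0.23077242]), 'tool_rot': array([[ 9.30582861e-01,  3.66081270e-01, -2.08651380e-04],
       [ 3.66081216e-01, -9.30581974e-01,  1.31624818e-03],
       [ 2.87686594e-04, -1.30126135e-03, -9.99999112e-01]]), 'ft_force': array([ 0.02192379, -0.12545222,  0.04586022]), 'wrist_torque': array([ 0.00397732, -0.00901803,  0.01374109]), 'gripper_force': 0.0, 'grip_width': 0.08528870019963553} 0.0187
```

View pics/scene0.png

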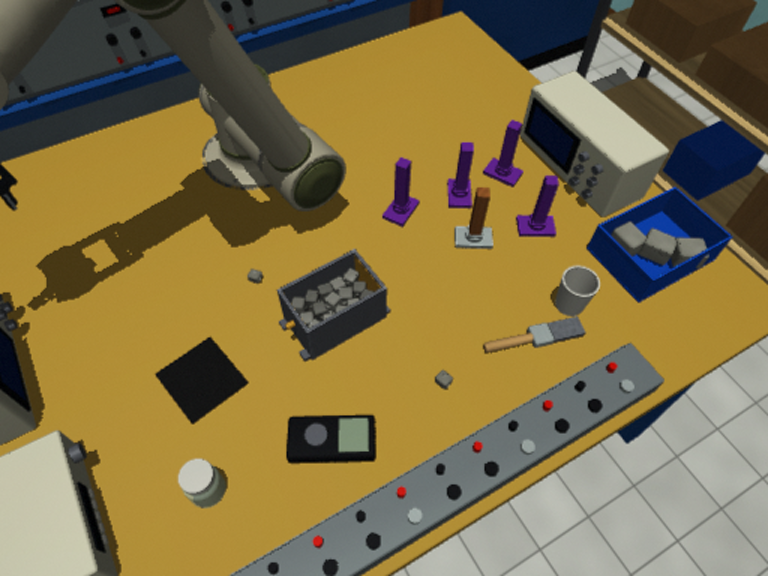

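View pics/top0.png

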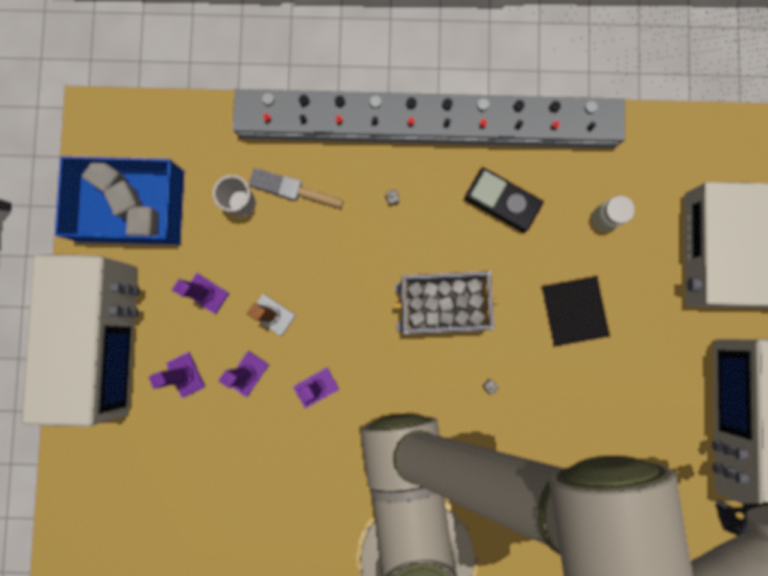

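Scene image (768-wide view): candidates are the steel and wood tamper at (480,222), and purple look-alikes at (402,190), (462,175), (507,155) and (540,207). I choose the steel and wood one, which is at (272,314) in the top view. The box is at top (447,303), the mat at (576,311). Next is one close crop of the tamper and box.

```bash
python3 - <<'E'
from h import *
t=np.load('top.npy',allow_pickle=True).item();s=np.load('scene.npy',allow_pickle=True).item()
f=lambda d,u,v,w,h,k:cv2.resize(d['pixels'][v:v+h,u:u+w,::-1],None,fx=k,fy=k,interpolation=cv2.INTER_CUBIC)
A=f(t,155,185,50,50,6);B=f(t,255,170,80,60,6)  # top
C=f(s,290,115,50,60,5);D=f(s,180,160,85,80,3)
im=np.zeros((600,800,3),np.uint8)
for a,x,y in((A,0,0),(B,310,0),(C,0,300),(D,310,362)):
    a=a[:600-y];im[y:y+a.shape[0],x:x+a.shape[1]]=a
cv2.imwrite('pics/c1.png',im)
# mat
g=t['pixels'].max(2);m=((g<45)*255).astype(np.uint8);m[:, :355]=0;m[:,412:]=0;m[:180]=0;m[235:]=0
c=max(cv2.findContours(m,0,2)[0],key=cv2.contourArea);r=cv2.minAreaRect(c);print(r)
bp=[at(t,*p,.004) for p in cv2.boxPoints(r)];print(np.round(bp,4),np.mean(bp,0))
E
```

```text
((383.3077087402344, 207.03846740722656), (38.6348762512207, 35.10478210449219), 78.69007110595703)
[[ 0.55   -0.251   0.004 ]
 [ 0.5744 -0.3578  0.004 ]
 [ 0.4574 -0.3813  0.004 ]
 [ 0.4333 -0.2753  0.004 ]] [ 0.50377343 -0.31635794  0.004     ]
```

View pics/c1.png

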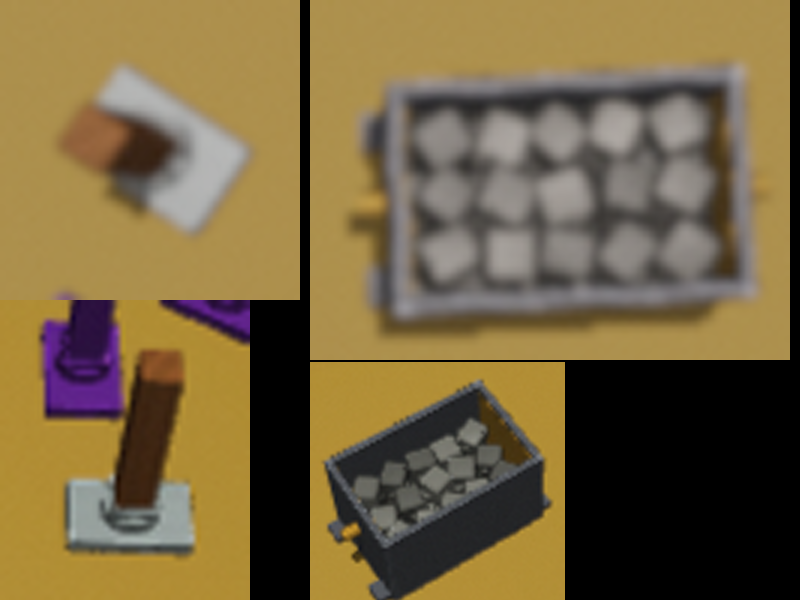

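The crop confirms a steel foot and wooden handle; foot corners in the crop are at (123,64), (250,152) and (195,236). The box rim corners are (388,88), (745,66), (755,293) and (395,315). Next I fit the poses.

```bash
python3 - <<'E'
from h import *
from scipy.optimize import least_squares
t=np.load('top.npy',allow_pickle=True).item();s=np.load('scene.npy',allow_pickle=True).item()
def px(p,k,o,c): return (np.array(p,float)-c+.5)/k-.5+np.array(o)
def fit(obs,x0):
    def f(x):
        c,n=np.cos(x[2]),np.sin(x[2]);r=[]
        for d,P,uv in obs:
            P=np.array(P,float);W=np.c_[x[0]+c*P[:,0]-n*P[:,1],x[1]+n*P[:,0]+c*P[:,1],P[:,2]]
            r.append((proj(d,W)-uv).ravel())
        return np.concatenate(r)
    o=least_squares(f,x0,loss='soft_l1');print(np.round(o.x[:2],4),np.degrees(o.x[2])%180,np.round(f(o.x),1));return o.x
# tamper; world: top-image up=+x, left=+y
fx,fy=.026,.040
A=px([(123,64),(250,152),(195,236)],6,(155,185),(0,0))
C=px([(68,483),(190,485),(193,545),(68,543)],5,(290,115),(0,300))
Wc=[at(t,*p,.012) for p in A]; print(np.round(Wc,4)); Wd=[at(s,*p,.012) for p in C];print(np.round(Wd,4))
H=px([(98,136)],6,(155,185),(0,0)); print('handle top',at(t,*H[0],.15))
long=(Wc[1]-Wc[0]); print('sides',np.linalg.norm(long),np.linalg.norm(Wc[2]-Wc[1]),'yaw y axis dir',np.degrees(np.arctan2(long[1],long[0])))
ctr=(Wc[0]+Wc[2])/2; print(ctr)
yaw=np.arctan2(long[1],long[0])+np.pi/2  # tamper y axis=-long, from corner1 to 0
# corner0 : local?; y axis=dir(0->1)*-1 => corner0 y=+, corner1,2 y=-
loc=[]
R=np.array([[np.cos(yaw),-np.sin(yaw)],[np.sin(yaw),np.cos(yaw)]])
def L(w): q=R.T@(w[:2]-ctr[:2]); return [np.sign(q[0])*fx,np.sign(q[1])*fy,.012]
fit([(t,[L(w) for w in Wc],A),(s,[L(w) for w in Wd],C),(t,[[0,0,.15]],H)],[ctr[0],ctr[1],yaw])
B=px([(388,88),(745,66),(755,293),(395,315)],6,(255,170),(310,0))
D=px([(480,384),(543,458),(328,462),(388,543)],3,(180,160),(310,362))
Wb=[at(t,*p,.105) for p in B];print(np.round(Wb,4));cb=np.mean(Wb,0)
R=np.eye(2);ctr=cb;fx,fy=.055,.085
e=Wb[0]-Wb[1];yaw=np.arctan2(e[1],e[0])-np.pi/2;R=np.array([[np.cos(yaw),-np.sin(yaw)],[np.sin(yaw),np.cos(yaw)]])
def L(w): q=R.T@(w[:2]-ctr[:2]); return [np.sign(q[0])*fx,np.sign(q[1])*fy,.105]
Wd=[at(s,*p,.105) for p in D];print(np.round(Wd,4))
fit([(t,[L(w) for w in Wb],B),(s,[L(w) for w in Wd],D)],[cb[0],cb[1],yaw])
E
```

```text
[[0.5221 0.3284 0.012 ]
 [0.4786 0.2613 0.012 ]
 [0.4349 0.2877 0.012 ]]
[[0.4393 0.2909 0.012 ]
 [0.4798 0.3596 0.012 ]
 [0.5212 0.3322 0.012 ]
 [0.4806 0.2632 0.012 ]]
handle top [0.47966097 0.30630342 0.15      ]
sides 0.07998970018283132 0.05108502954600385 yaw y axis dir -122.91695725037155
[0.47851667 0.30804521 0.012     ]
[0.4795 0.3094] 147.78454169202928 [-0.3 -0.2 -0.1 -0.5 -0.5 -0.4 -0.9 -0.5 -0.8  0.1 -0.4  0.7 -0.5  0.1
 -1.1  0. ]
[[ 0.5543  0.0448  0.105 ]
 [ 0.5693 -0.1243  0.105 ]
 [ 0.4619 -0.1306  0.105 ]
 [ 0.4469  0.0387  0.105 ]]
[[ 0.453   0.0386  0.105 ]
 [ 0.5563  0.0484  0.105 ]
 [ 0.4636 -0.1245  0.105 ]
 [ 0.567  -0.1141  0.105 ]]
[ 0.5088 -0.0406] 4.5884253703706195 [-1.3 -0.9 -1.2 -0.4 -0.3  0.4 -0.4 -0.1 -0.6 -1.6  0.1  0.1 -2.2  0.
 -1.8  2.1]
```

```bash
python3 -m jog '[[0,0,0,0.04,-0.0473,0,100],[0,0,0,0.04,-0.0473,0,100],[0,0,0,0.04,-0.0473,0,100],[0,0,0,0.04,-0.0473,0,100],[0,0,0,0.04,-0.0473,0,100],[0,0,0,0.04,-0.0473,0,100],[0,0,0,0.04,-0.0473,0,100],[0,0,0,0.04,-0.0473,0,100],[0,0,0,0.04,-0.0473,0,100],[0,0,0,0.04,-0.0473,0,100]]'
cat >> h.py <<'E'
def goto(x,y,z,yline):
    "print remaining shift in tool axes (after turn) and turn about tool z"
    o=observe();R=np.array(o['tool_rot']);p=np.array(o['position'])
    a=np.degrees(np.arctan2(R[1,1],R[0,1]));dy=(yline-a+90)%180-90
    d=np.array([x,y,z])-p
    print('pos',np.round(p,4),'yang',round(a,2),'turn z',round(-np.radians(dy),4),'shift now',np.round(R.T@d,4))
    c,s=np.cos(np.radians(dy)),np.sin(np.radians(dy));Rn=np.array([[c,-s,0],[s,c,0],[0,0,1]])@R
    print('shift after turn',np.round(Rn.T@d,4),'tilt',np.round(R[:,2],4),'F',np.round(o['ft_force'],2),'q',np.round(o['q'],0),'w',round(o['grip_width'],4),'t',o['time_s'])
E
python3 -c "
from h import *
goto(.4795,.309,.231,57.8)"
```

```text
time_s: 1.35
position: [0.4006, 0.0769, 0.2314]
tool_rot: [[0.931, 0.366, 0.0], [0.366, -0.931, -0.0], [0.0, 0.0, -1.0]]
ft_force: [0.5, -1.4, 0.4]
grip_width: 0.0855
gripper_force: 0.0
pos [0.4006 0.0769 0.2314] yang -68.52 turn z 0.9369 shift now [ 0.1584 -0.1871  0.0003]
shift after turn [-0.0569 -0.2384  0.0003] tilt [ 3.e-04 -2.e-04 -1.e+00] F [ 0.49 -1.36  0.37] q [-6.  7. 95. -0. 78. 63.] w 0.0855 t 1.35
```

```bash
python3 -m jog '[[0,0,0,0.0396,-0.0468,0,100],[0,0,0,0.0396,-0.0468,0,100],[0,0,0,0.0396,-0.0468,0,100],[0,0,0,0.0396,-0.0468,0,100],[0,0,-0.1837,0,0,0,100],[0,0,-0.1837,0,0,0,100],[0,0,-0.1837,0,0,0,100],[0,0,-0.1837,0,0,0,100],[0,0,-0.1837,0,0,0,100],[0,0,-0.1837,0,0,0,100]]'
python3 -m jog '[[0,0,-0.1837,0,0,0,100],[0,0,-0.1837,0,0,0,100],[0,0,-0.1837,0,0,0,100],[0,0,-0.1837,0,0,0,100],[0,0,-0.1837,0,0,0,100],[0,0,-0.1837,0,0,0,100],[0,0,0,0,0,0,100],[0,0,0,0,0,0,100]]'
python3 - <<'E'
from h import *
goto(.4795,.309,.10,57.8)
for n in('scene','top'):
    d=snap(n)
    P=proj(d,[[.4795,.309,.15]])[0].astype(int);print(P)
    u,v=P-[40,40];im=cv2.resize(d['pixels'][v:v+80,u:u+80,::-1],None,fx=5,fy=5,interpolation=cv2.INTER_CUBIC)
    globals()[n]=im
cv2.imwrite('pics/c2.png',np.hstack([scene,top]))
E
```

```text
time_s: 2.6
position: [0.4791, 0.3069, 0.2309]
tool_rot: [[0.088, 0.996, -0.001], [0.996, -0.088, -0.0], [-0.0, -0.001, -1.0]]
ft_force: [-0.4, -0.5, -0.1]
grip_width: 0.0853
gripper_force: 0.0
time_s: 3.6
position: [0.4792, 0.307, 0.2312]
tool_rot: [[-0.844, 0.536, -0.0], [0.536, 0.844, -0.0], [0.0, -0.0, -1.0]]
ft_force: [0.5, 0.4, 0.7]
grip_width: 0.0856
gripper_force: 0.0
pos [0.4792 0.307  0.2312] yang 57.57 turn z -0.004 shift now [0.0009 0.0019 0.1312]
shift after turn [0.0008 0.0019 0.1312] tilt [-4.e-04 -2.e-04 -1.e+00] F [0.54 0.42 0.71] q [ 21.  24.  71.  -0.  85. -37.] w 0.0856 t 3.6
[321 128]
[169 207]
```

View pics/c2.png

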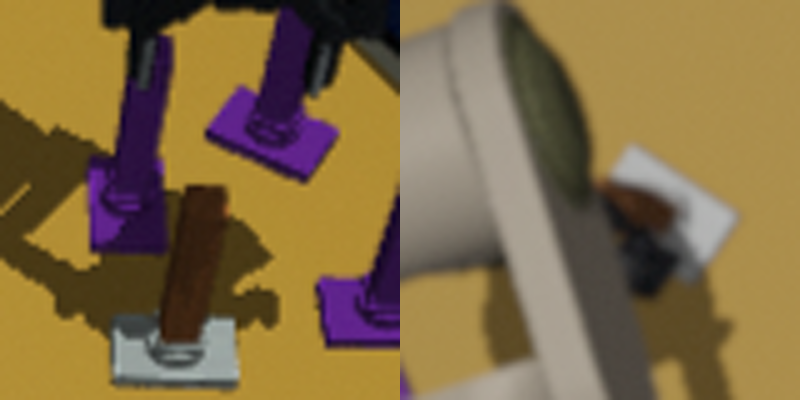

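The fingers straddle the handle line (finger tips at crop (145,60) and (320,80), handle top at (207,190)). The clearance is nearly 30 mm a side, so I descend and grip.

```bash
python3 -m jog '[[0,0,-0.004,0.001,0.002,0.03,100],[0,0,0,0,0,0.03,100],[0,0,0,0,0,0.03,100],[0,0,0,0,0,0.03,100],[0,0,0,0,0,0.011,100],[0,0,0,0,0,0,100]]'
python3 -m jog '[[0,0,0,0,0,0,50],[0,0,0,0,0,0,0],[0,0,0,0,0,0,0],[0,0,0,0,0,0,0],[0,0,0,0,0,0,0],[0,0,0,0,0,0,0],[0,0,0,0,0,0,0],[0,0,0,0,0,0,0]]' 90
python3 - <<'E'
from h import *
goto(.4795,.309,.10,57.8)
E
```

```text
time_s: 4.45
position: [0.4796, 0.3092, 0.1003]
tool_rot: [[-0.848, 0.53, -0.0], [0.53, 0.848, -0.0], [0.0, -0.0, -1.0]]
ft_force: [0.3, -0.1, 0.3]
grip_width: 0.0854
gripper_force: 0.0
time_s: 5.45
position: [0.48, 0.3095, 0.1009]
tool_rot: [[-0.848, 0.53, 0.001], [0.53, 0.848, 0.001], [-0.001, 0.001, -1.0]]
ft_force: [1.2, 2.6, 6.6]
grip_width: 0.0254
gripper_force: 88.9
pos [0.48   0.3095 0.1009] yang 58.01 turn z 0.0036 shift now [ 0.0001 -0.0007  0.0009]
shift after turn [ 0.0001 -0.0007  0.0009] tilt [ 1.5e-03  8.0e-04 -1.0e+00] F [1.23 2.59 6.65] q [ 21.  31.  82.   0.  67. -37.] w 0.0254 t 5.45
```

```bash
python3 -m jog '[[0,0,0,0,0,-0.02,0],[0,0,0,0,0,-0.04,0],[0,0,0,0,0,-0.04,0],[0,0,0,0,0,-0.04,0],[0,0,0,0,0,-0.04,0],[0,0,0.186,0,0,0,0],[0,0,0.186,0,0,0,0],[0,0,0.186,0,0,0,0],[0,0,0.186,0,0,0,0],[0,0,0.186,0,0,0,0]]'
python3 - <<'E'
from h import *
goto(.509,-.041,.28,4.6)
E
```

```text
time_s: 6.7
position: [0.4788, 0.3088, 0.2789]
tool_rot: [[-0.076, 0.997, -0.004], [0.997, 0.076, -0.002], [-0.002, -0.004, -1.0]]
ft_force: [0.5, -0.1, -3.4]
grip_width: 0.0248
gripper_force: 89.4
pos [0.4788 0.3088 0.2789] yang 4.36 turn z -0.0041 shift now [-0.3511  0.0035 -0.0006]
shift after turn [-0.3511  0.002  -0.0006] tilt [-0.0037 -0.0018 -1.    ] F [ 0.46 -0.14 -3.43] q [21. 22. 66. -0. 92. 17.] w 0.0248 t 6.7
```

```bash
python3 -m jog '[[0,0,-0.004,-0.05,0.0003,0,0],[0,0,0,-0.05,0.0003,0,0],[0,0,0,-0.05,0.0003,0,0],[0,0,0,-0.05,0.0003,0,0],[0,0,0,-0.05,0.0003,0,0],[0,0,0,-0.05,0.0003,0,0],[0,0,0,-0.051,0.0003,0,0],[0,0,0,0,0,0.04,0],[0,0,0,0,0,0,0],[0,0,0,0,0,0,0]]'
python3 - <<'E'
from h import *
goto(.509,-.041,.24,4.6)
out=[]
for n in('scene','top'):
    d=snap(n)
    P=proj(d,[[.509,-.041,.12]])[0].astype(int);u,v=P-[40,45];print(n,u,v)
    out.append(cv2.resize(d['pixels'][v:v+90,u:u+80,::-1],None,fx=5,fy=5,interpolation=cv2.INTER_CUBIC))
cv2.imwrite('pics/c3.png',np.hstack(out))
E
```

```text
time_s: 7.95
position: [0.5118, -0.0399, 0.2411]
tool_rot: [[-0.087, 0.996, 0.0], [0.996, 0.087, -0.0], [-0.0, -0.0, -1.0]]
ft_force: [-0.8, 0.2, -3.8]
grip_width: 0.0246
gripper_force: 90.0
pos [ 0.5118 -0.0399  0.2411] yang 4.99 turn z 0.0068 shift now [-0.0008 -0.0029  0.0011]
shift after turn [-0.0008 -0.0029  0.0011] tilt [ 0.e+00 -1.e-04 -1.e+00] F [-0.8   0.19 -3.81] q [-18.  18.  79.  -0.  83. -23.] w 0.0246 t 7.95
scene 180 144
top 257 155
```

View pics/c3.png

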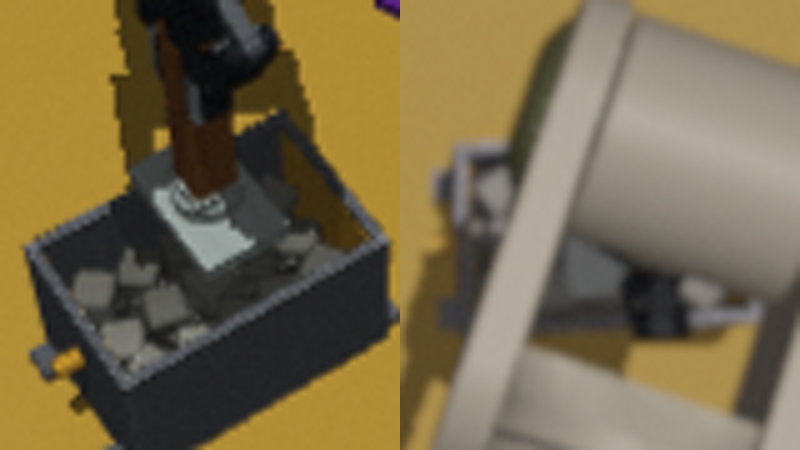

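The foot hangs over the box: in the scene crop its top-face corners are at (133,170), (205,272) and (297,225), and the rim corners are at (30,248), (280,117), (388,240) and (125,385). I compare the two centres.

```bash
python3 - <<'E'
from h import *
s=np.load('scene.npy',allow_pickle=True).item()
w=lambda p,z:at(s,(p[0]+.5)/5-.5+180,(p[1]+.5)/5-.5+144,z)[:2]
F=[w(p,.152) for p in((133,170),(205,272),(297,225))]
B=[w(p,.105) for p in((30,248),(280,117),(388,240),(125,385))]
print(np.round(F,4),'foot c',(F[0]+F[2])/2,'sides',np.linalg.norm(F[1]-F[0]),np.linalg.norm(F[2]-F[1]))
print(np.degrees(np.arctan2(*(F[1]-F[0])[::-1])))
print(np.round(B,4),np.mean(B,0),[np.linalg.norm(B[i]-B[i-1]) for i in range(4)],[np.degrees(np.arctan2(*(B[i]-B[i-1])[::-1])) for i in range(4)])
E
```

```text
[[ 0.477  -0.0641]
 [ 0.5535 -0.0602]
 [ 0.5511 -0.0049]] foot c [ 0.51405714 -0.03448156] sides 0.0766375160818384 0.05530211379693244
2.9198284972735595
[[ 0.4641 -0.125 ]
 [ 0.4519  0.0367]
 [ 0.5559  0.0482]
 [ 0.5672 -0.1173]] [ 0.50979655 -0.03932139] [np.float64(0.10337390095967827), np.float64(0.16216828685889936), np.float64(0.10461464428313859), np.float64(0.16589390504861545)] [np.float64(-175.73648649298323), np.float64(94.31899830561342), np.float64(6.302738746069875), np.float64(-86.08789098698036)]
```

```bash
python3 -m jog '[[0,0,0.007,-0.0017,-0.0035,0,0],[0,0,0,0,0,0.02,0],[0,0,0,0,0,0.015,0],[0,0,0,0,0,0.007,0],[0,0,0,0,0,0,0],[0,0,0,0,0,0,0]]'
python3 -m jog '[[0,0,0,0,0,0.002,0],[0,0,0,0,0,0.002,0],[0,0,0,0,0,0,0]]'; python3 -c "
from h import *
goto(.5085,-.042,.19,4.6)"
```

```text
time_s: 8.8
position: [0.5086, -0.0424, 0.199]
tool_rot: [[-0.079, 0.997, 0.001], [0.997, 0.079, -0.0], [-0.001, 0.001, -1.0]]
ft_force: [-0.1, 0.5, -3.8]
grip_width: 0.0253
gripper_force: 90.0
time_s: 9.18
position: [0.5083, -0.0423, 0.1942]
tool_rot: [[-0.079, 0.997, -0.0], [0.997, 0.079, 0.0], [0.0, -0.0, -1.0]]
ft_force: [-0.2, 0.1, -3.5]
grip_width: 0.025
gripper_force: 90.0
pos [ 0.5083 -0.0423  0.1942] yang 4.55 turn z -0.0009 shift now [0.0003 0.0002 0.0042]
shift after turn [0.0003 0.0002 0.0042] tilt [-3.e-04  1.e-04 -1.e+00] F [-0.18  0.13 -3.52] q [-18.  20.  84.   0.  76. -23.] w 0.025 t 9.175
```

```bash
cat > chk.py <<'E'
import sys
from rig import observe
o=observe();f=o['ft_force'][2]+3.7;print(round(o['position'][2],4),'push',[round(v,1) for v in o['ft_force']],round(f,1),'M',[round(v,2) for v in o['wrist_torque']],'t',o['time_s'])
sys.exit(f>float(sys.argv[1]))
E
d(){ python3 chk.py 4; }
python3 -m jog '[[0,0,0,0,0,0.002,0],[0,0,0,0,0,0.001,0]]' >/dev/null; d &&
python3 -m jog '[[0,0,0,0,0,0.002,0],[0,0,0,0,0,0.001,0]]' >/dev/null && d &&
python3 -m jog '[[0,0,0,0,0,0.002,0],[0,0,0,0,0,0.001,0]]' >/dev/null && d &&
python3 -m jog '[[0,0,0,0,0,0.002,0],[0,0,0,0,0,0.001,0]]' >/dev/null && d &&
python3 -m jog '[[0,0,0,0,0,0.002,0],[0,0,0,0,0,0.001,0]]' >/dev/null && d &&
python3 -m jog '[[0,0,0,0,0,0.002,0],[0,0,0,0,0,0.001,0]]' >/dev/null && d &&
python3 -m jog '[[0,0,0,0,0,0.002,0],[0,0,0,0,0,0.001,0]]' >/dev/null && d &&
python3 -m jog '[[0,0,0,0,0,0.002,0],[0,0,0,0,0,0.001,0]]' >/dev/null && d
```

```text
0.1912 push [np.float64(-0.6), np.float64(-0.6), np.float64(-4.0)] -0.3 M [np.float64(0.05), np.float64(-0.01), np.float64(0.0)] t 9.425False
```

```bash
sed -i 's/sys.exit(f>/sys.exit(int(f>/;s/argv\[1\]))/argv[1])))/;s/\[round(v,1)/[float(round(v,1))/;s/\[round(v,2)/[float(round(v,2))/' chk.py; sed -i 's/float(round(v,1))/float(v).__round__(1)/;s/float(round(v,2))/float(v).__round__(2)/' chk.py
d(){ python3 chk.py 4; }
python3 -m jog '[[0,0,0,0,0,0.002,0],[0,0,0,0,0,0.001,0]]' >/dev/null && d &&
python3 -m jog '[[0,0,0,0,0,0.002,0],[0,0,0,0,0,0.001,0]]' >/dev/null && d &&
python3 -m jog '[[0,0,0,0,0,0.002,0],[0,0,0,0,0,0.001,0]]' >/dev/null && d &&
python3 -m jog '[[0,0,0,0,0,0.002,0],[0,0,0,0,0,0.001,0]]' >/dev/null && d &&
python3 -m jog '[[0,0,0,0,0,0.002,0],[0,0,0,0,0,0.001,0]]' >/dev/null && d &&
python3 -m jog '[[0,0,0,0,0,0.002,0],[0,0,0,0,0,0.001,0]]' >/dev/null && d &&
python3 -m jog '[[0,0,0,0,0,0.002,0],[0,0,0,0,0,0.001,0]]' >/dev/null && d
```

```text
0.1882 push [0.1, -0.9, -3.4] 0.3 M [-0.0, 0.02, -0.01] t 9.675
0.1852 push [-0.5, 0.3, -4.1] -0.4 M [-0.04, -0.01, -0.01] t 9.925
0.1822 push [0.7, -0.1, -3.6] 0.1 M [0.02, -0.02, -0.03] t 10.175
0.1792 push [-0.6, -0.1, -4.7] -1.0 M [0.0, 0.01, -0.03] t 10.425
0.1762 push [-0.5, 0.8, -4.2] -0.5 M [-0.02, 0.03, 0.02] t 10.675
0.1735 push [-0.1, -0.1, -0.9] 2.8 M [0.09, 0.15, -0.04] t 10.925
0.1709 push [-2.1, 0.3, 6.5] 10.2 M [0.09, 0.57, 0.02] t 11.175
```

```bash

d(){ python3 chk.py 19; }
python3 -m jog '[[0,0,0,0,0,0.001,0],[0,0,0,0,0,0,0]]' >/dev/null && d &&
python3 -m jog '[[0,0,0,0,0,0.001,0],[0,0,0,0,0,0,0]]' >/dev/null && d &&
python3 -m jog '[[0,0,0,0,0,0.001,0],[0,0,0,0,0,0,0]]' >/dev/null && d &&
python3 -m jog '[[0,0,0,0,0,0.001,0],[0,0,0,0,0,0,0]]' >/dev/null && d &&
python3 -m jog '[[0,0,0,0,0,0.001,0],[0,0,0,0,0,0,0]]' >/dev/null && d &&
python3 -m jog '[[0,0,0,0,0,0.001,0],[0,0,0,0,0,0,0]]' >/dev/null && d
```

```text
0.1699 push [-0.2, 0.3, 4.4] 8.1 M [0.08, 0.43, -0.03] t 11.425
0.169 push [-2.1, 0.4, 6.8] 10.5 M [0.09, 0.5, -0.01] t 11.675
0.1683 push [-1.9, 0.4, 8.4] 12.1 M [0.14, 0.76, -0.03] t 11.925
0.1675 push [-3.5, 0.1, 10.1] 13.8 M [0.14, 0.84, -0.01] t 12.175
0.1665 push [-3.0, -0.1, 10.7] 14.4 M [0.11, 0.83, -0.01] t 12.425
0.1655 push [-2.8, 0.4, 10.2] 13.9 M [0.1, 0.86, -0.04] t 12.675
```

```bash

d(){ python3 chk.py 21; }
python3 -m jog '[[0,0,0,0,0,0.001,0],[0,0,0,0,0,0,0]]' >/dev/null && d &&
python3 -m jog '[[0,0,0,0,0,0.001,0],[0,0,0,0,0,0,0]]' >/dev/null && d &&
python3 -m jog '[[0,0,0,0,0,0.001,0],[0,0,0,0,0,0,0]]' >/dev/null && d &&
python3 -m jog '[[0,0,0,0,0,0.001,0],[0,0,0,0,0,0,0]]' >/dev/null && d &&
python3 -m jog '[[0,0,0,0,0,0.001,0],[0,0,0,0,0,0,0]]' >/dev/null && d &&
python3 -m jog '[[0,0,0,0,0,0.001,0],[0,0,0,0,0,0,0]]' >/dev/null && d; python3 -c "
from h import *
goto(.5085,-.042,.165,4.6)"
```

```text
0.1645 push [-2.2, 1.3, 9.5] 13.2 M [0.17, 0.82, -0.08] t 12.925
0.1636 push [-2.1, 0.1, 11.1] 14.8 M [0.11, 0.88, -0.02] t 13.175
0.1635 push [-3.6, 1.2, 18.8] 22.5 M [0.29, 1.49, -0.06] t 13.425
pos [ 0.5087 -0.0424  0.1635] yang 4.56 turn z -0.0007 shift now [ 0.0004 -0.0002 -0.0015]
shift after turn [ 0.0004 -0.0002 -0.0015] tilt [ 0.0025 -0.001  -1.    ] F [-3.59  1.24 18.78] q [-18.  21.  87.  -0.  71. -23.] w 0.0252 t 13.425
```

```bash

python3 -m jog '[[0,0,0,0,0,0.0004,0],[0,0,0,0,0,0,0],[0,0,0,0,0,0,0]]' >/dev/null; python3 chk.py 30
python3 - <<'E'
from h import *
d=snap('scene')
P=proj(d,[[.509,-.041,.1]])[0].astype(int);u,v=P-[45,50];print(u,v)
cv2.imwrite('pics/c4.png',cv2.resize(d['pixels'][v:v+95,u:u+90,::-1],None,fx=6,fy=6,interpolation=cv2.INTER_CUBIC))
E
```

```text
0.1634 push [-5.4, 1.8, 22.6] 26.3 M [0.39, 1.78, -0.03] t 13.8
175 143
```

View pics/c4.png

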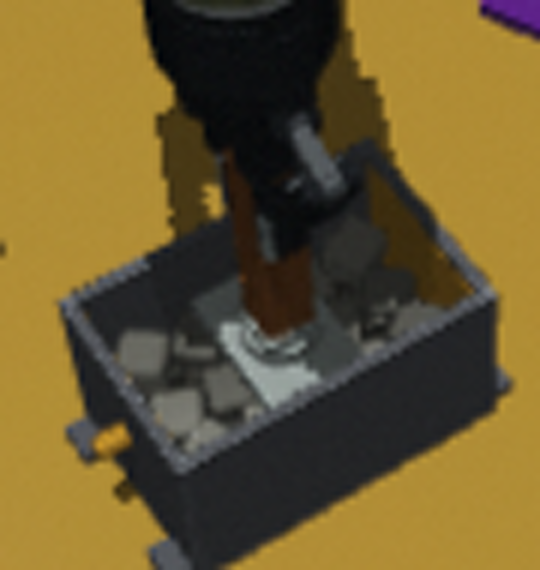

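```bash

python3 -m jog '[[0,0,0,0,0,-0.01,0],[0,0,0,0,0,-0.013,0],[0,0,0,0.022,0,0,0],[0,0,0,0.022,0,0,0],[0,0,0,0,0,0,0],[0,0,0,0,0,0,0]]'  >/dev/null; python3 chk.py 5; python3 -c "
from h import *
goto(.5085,-.042,.180,4.6)"
d(){ python3 chk.py 21; }
python3 -m jog '[[0,0,0,0,0,0.002,0],[0,0,0,0,0,0.002,0],[0,0,0,0,0,0.002,0],[0,0,0,0,0,0.002,0]]' >/dev/null && d &&
python3 -m jog '[[0,0,0,0,0,0.002,0],[0,0,0,0,0,0.002,0]]' >/dev/null && d &&
python3 -m jog '[[0,0,0,0,0,0.002,0],[0,0,0,0,0,0,0]]' >/dev/null && d &&
python3 -m jog '[[0,0,0,0,0,0.002,0],[0,0,0,0,0,0,0]]' >/dev/null && d &&
python3 -m jog '[[0,0,0,0,0,0.001,0],[0,0,0,0,0,0,0]]' >/dev/null && d 
```

```text
0.184 push [0.6, -0.6, -3.5] 0.2 M [0.03, 0.03, -0.0] t 14.6
pos [0.505  0.0011 0.184 ] yang 4.55 turn z -0.0009 shift now [-0.0433  0.      0.004 ]
shift after turn [-0.0433  0.      0.004 ] tilt [ 1.e-04 -3.e-04 -1.e+00] F [ 0.55 -0.55 -3.48] q [-13.  20.  86.  -0.  74. -18.] w 0.0246 t 14.6
0.1758 push [-0.3, -0.7, -1.9] 1.8 M [-0.02, 0.16, 0.02] t 15.1
0.172 push [-0.3, -0.3, 0.6] 4.3 M [-0.14, 0.25, -0.02] t 15.35
0.1699 push [-0.7, -0.6, -0.9] 2.8 M [-0.15, 0.12, 0.07] t 15.6
0.1678 push [-1.0, -0.8, -1.2] 2.5 M [-0.21, 0.16, -0.03] t 15.85
0.1669 push [-0.7, -1.7, -0.3] 3.4 M [-0.28, 0.2, -0.02] t 16.1
```

```bash

d(){ python3 chk.py 19; }
python3 -m jog '[[0,0,0,0,0,0.001,0],[0,0,0,0,0,0,0]]' >/dev/null && d &&
python3 -m jog '[[0,0,0,0,0,0.001,0],[0,0,0,0,0,0,0]]' >/dev/null && d &&
python3 -m jog '[[0,0,0,0,0,0.001,0],[0,0,0,0,0,0,0]]' >/dev/null && d &&
python3 -m jog '[[0,0,0,0,0,0.001,0],[0,0,0,0,0,0,0]]' >/dev/null && d &&
python3 -m jog '[[0,0,0,0,0,0.001,0],[0,0,0,0,0,0,0]]' >/dev/null && d 
```

```text
0.1659 push [0.7, -1.3, -0.4] 3.3 M [-0.19, 0.09, -0.07] t 16.35
0.1649 push [-0.2, -2.0, 0.6] 4.3 M [-0.3, 0.08, 0.03] t 16.6
0.164 push [-0.6, -1.6, 0.8] 4.5 M [-0.29, 0.18, 0.06] t 16.85
0.1635 push [-1.5, -0.3, 6.8] 10.5 M [-0.23, 0.56, -0.01] t 17.1
0.1634 push [-3.4, -0.4, 14.7] 18.4 M [-0.2, 1.15, -0.04] t 17.35
```

```bash

python3 -m jog '[[0,0,0,0,0,0.0008,0],[0,0,0,0,0,0,0],[0,0,0,0,0,0,0]]' >/dev/null; python3 chk.py 30
python3 -m jog '[[0,0,0,0,0,-0.01,0],[0,0,0,0,0,-0.013,0],[0,0,0,-0.03,0,0,0],[0,0,0,-0.03,0,0,0],[0,0,0,-0.028,0,0,0],[0,0,0,0,0,0,0],[0,0,0,0,0,0,0]]'  >/dev/null; python3 chk.py 5; python3 -c "
from h import *
goto(.5085,-.042,.180,4.6)"
d(){ python3 chk.py 21; }
python3 -m jog '[[0,0,0,0,0,0.002,0],[0,0,0,0,0,0.002,0],[0,0,0,0,0,0.002,0],[0,0,0,0,0,0.002,0]]' >/dev/null && d &&
python3 -m jog '[[0,0,0,0,0,0.002,0],[0,0,0,0,0,0.002,0]]' >/dev/null && d &&
python3 -m jog '[[0,0,0,0,0,0.002,0],[0,0,0,0,0,0,0]]' >/dev/null && d &&
python3 -m jog '[[0,0,0,0,0,0.002,0],[0,0,0,0,0,0,0]]' >/dev/null && d &&
python3 -m jog '[[0,0,0,0,0,0.001,0],[0,0,0,0,0,0,0]]' >/dev/null && d 
```

```text
0.1633 push [-5.4, -0.8, 22.0] 25.7 M [-0.1, 1.63, -0.06] t 17.725
0.1841 push [-0.1, -0.3, -3.1] 0.6 M [-0.04, 0.01, 0.04] t 18.6
pos [ 0.5117 -0.0857  0.1841] yang 4.55 turn z -0.0009 shift now [0.0438 0.0003 0.0041]
shift after turn [0.0438 0.0003 0.0041] tilt [-5.e-04  7.e-04 -1.e+00] F [-0.08 -0.34 -3.08] q [-23.  21.  84.   0.  75. -27.] w 0.0251 t 18.6
0.176 push [1.2, 0.7, -3.9] -0.2 M [-0.04, 0.01, -0.02] t 19.1
0.1722 push [-1.4, 0.6, -0.3] 3.4 M [0.05, 0.23, 0.04] t 19.35
0.1701 push [0.4, 0.1, -1.8] 1.9 M [0.01, 0.0, 0.04] t 19.6
0.168 push [-0.3, -0.6, -1.6] 2.1 M [-0.03, 0.09, -0.01] t 19.85
0.1671 push [-0.1, 0.1, -1.5] 2.2 M [0.0, 0.04, 0.02] t 20.1
```

```bash

d(){ python3 chk.py 19; }
python3 -m jog '[[0,0,0,0,0,0.001,0],[0,0,0,0,0,0,0]]' >/dev/null && d &&
python3 -m jog '[[0,0,0,0,0,0.001,0],[0,0,0,0,0,0,0]]' >/dev/null && d &&
python3 -m jog '[[0,0,0,0,0,0.001,0],[0,0,0,0,0,0,0]]' >/dev/null && d &&
python3 -m jog '[[0,0,0,0,0,0.001,0],[0,0,0,0,0,0,0]]' >/dev/null && d &&
python3 -m jog '[[0,0,0,0,0,0.001,0],[0,0,0,0,0,0,0]]' >/dev/null && d &&
python3 -m jog '[[0,0,0,0,0,0.0008,0],[0,0,0,0,0,0,0]]' >/dev/null && d 
```

```text
0.1661 push [0.4, -0.3, -1.1] 2.6 M [0.01, 0.06, -0.03] t 20.35
0.165 push [0.2, 0.4, -1.4] 2.3 M [0.08, 0.04, -0.02] t 20.6
0.1641 push [-0.7, 0.5, 0.0] 3.7 M [0.1, 0.15, 0.01] t 20.85
0.1635 push [-0.7, -0.0, 4.6] 8.3 M [0.11, 0.37, -0.0] t 21.1
0.1634 push [-2.5, -0.1, 12.2] 15.9 M [0.21, 1.0, 0.04] t 21.35
0.1633 push [-4.0, 1.8, 19.1] 22.8 M [0.4, 1.42, -0.02] t 21.6
```

```bash

python3 -m jog '[[0,0,0,0,0,-0.02,0],[0,0,0,0,0,-0.045,0],[0,0,0,0,0,-0.045,0],[0,0,0,-0.05,0,0,0],[0,0,0,-0.06,0,0,0],[0,0,0,-0.06,0,0,0],[0,0,0,-0.06,0,0,0],[0,0,0,0,0,0,0]]' >/dev/null; python3 - <<'E'
from h import *
goto(.5038,-.3164,.108,4.6)
t=snap('top');s=snap('scene')
a=cv2.resize(t['pixels'][170:230,255:335,::-1],None,fx=5,fy=5,interpolation=cv2.INTER_CUBIC)
b=cv2.resize(s['pixels'][155:245,180:262,::-1],None,fx=4.8,fy=4.8,interpolation=cv2.INTER_CUBIC)
c=s['pixels'][150:300,60:200,::-1]
im=np.zeros((600,800,3),np.uint8)
im[:a.shape[0],:400]=a;im[:b.shape[0],405:405+b.shape[1]]=b[:,:395]
c=cv2.resize(c,None,fx=1.95,fy=1.95,interpolation=cv2.INTER_CUBIC);im[305:305+c.shape[0],:c.shape[1]]=c[:295]
cv2.imwrite('pics/c5.png',im)
E
```

```text
pos [ 0.5294 -0.3194  0.2688] yang 4.28 turn z -0.0055 shift now [ 0.0047 -0.0249  0.1609]
shift after turn [ 0.0048 -0.0249  0.1609] tilt [-0.0024  0.0012 -1.    ] F [ 0.69  0.58 -4.27] q [-42.  28.  58.  -0.  94. -46.] w 0.0251 t 22.6
```

View pics/c5.png

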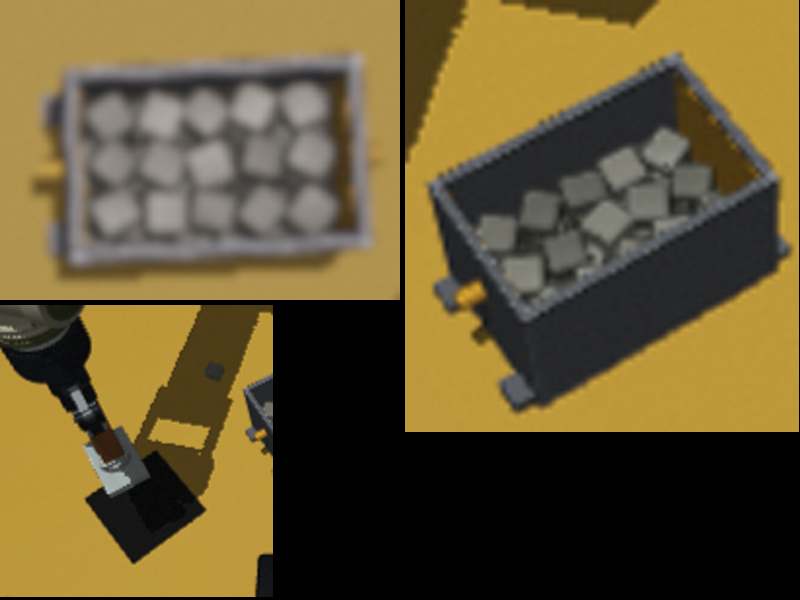

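The stones look level and the three end and centre presses reached the same hard level (TCP 0.1635). As a check, I go back and press again with the foot tipped slightly to +x, which side the first passes loaded least.

```bash

python3 -m jog '[[0,0,0,0.06,0,0,0],[0,0,0,0.06,0,0,0],[0,0,0,0.06,0,0,0],[0,0,0,0.054,0,0,0],[0.02,0,0,0,0.002,0,0],[0,0,0,0,0,0.045,0],[0,0,0,0,0,0.035,0],[0,0,0,0,0,0.01,0],[0,0,0,0,0,0,0]]' >/dev/null; python3 chk.py 5;python3 -c "
from h import *
goto(.5114,-.081,.165,4.6)"
```

```text
0.1818 push [0.4, -0.2, -3.4] 0.3 M [0.02, -0.08, 0.01] t 23.825
pos [ 0.5119 -0.0822  0.1818] yang 4.56 turn z -0.0006 shift now [ 0.0012 -0.0001  0.0168]
shift after turn [ 0.0012 -0.0001  0.0168] tilt [-0.0198 -0.0017 -0.9998] F [ 0.35 -0.21 -3.44] q [-22.  22.  83.  -1.  76. -26.] w 0.0251 t 23.825
```

```bash

d(){ python3 chk.py 15; }
python3 -m jog '[[0,0,0,0,0,0.005,0],[0,0,0,0,0,0.005,0],[0,0,0,0,0,0.003,0],[0,0,0,0,0,0,0]]' >/dev/null && d &&
python3 -m jog '[[0,0,0,0,0,0.001,0],[0,0,0,0,0,0.001,0],[0,0,0,0,0,0,0]]' >/dev/null && d &&
python3 -m jog '[[0,0,0,0,0,0.001,0],[0,0,0,0,0,0,0]]' >/dev/null && d &&
python3 -m jog '[[0,0,0,0,0,0.001,0],[0,0,0,0,0,0,0]]' >/dev/null && d &&
python3 -m jog '[[0,0,0,0,0,0.001,0],[0,0,0,0,0,0,0]]' >/dev/null && d &&
python3 -m jog '[[0,0,0,0,0,0.001,0],[0,0,0,0,0,0,0]]' >/dev/null && d 
```

```text
0.1682 push [0.6, 0.5, -3.1] 0.6 M [-0.03, -0.07, -0.0] t 24.325
0.1663 push [-0.2, 0.1, -3.0] 0.7 M [0.02, -0.04, -0.0] t 24.7
0.1653 push [-0.6, 0.3, -3.4] 0.3 M [0.0, -0.04, -0.0] t 24.95
0.1643 push [0.9, -0.5, -3.0] 0.7 M [0.01, -0.05, -0.02] t 25.2
0.1638 push [-1.6, 0.2, 2.3] 6.0 M [0.05, 0.36, 0.0] t 25.45
0.1637 push [-4.4, -0.5, 11.1] 14.8 M [0.23, 0.86, 0.02] t 25.7
```

```bash

d(){ python3 chk.py 15; }
python3 -m jog '[[0,0,0,0,0,-0.012,0],[0,0,0,0.04,0,0,0],[0,0,0,0,0,0,0],[0,0,0,0,0,0.007,0],[0,0,0,0,0,0,0]]' >/dev/null && d &&
python3 -m jog '[[0,0,0,0,0,0.001,0],[0,0,0,0,0,0.001,0],[0,0,0,0,0,0,0]]' >/dev/null && d &&
python3 -m jog '[[0,0,0,0,0,0.001,0],[0,0,0,0,0,0,0]]' >/dev/null && d &&
python3 -m jog '[[0,0,0,0,0,0.001,0],[0,0,0,0,0,0,0]]' >/dev/null && d 
python3 -m jog '[[0,0,0,0,0,-0.012,0],[0,0,0,0.042,0,0,0],[0,0,0,0,0,0,0],[0,0,0,0,0,0.007,0],[0,0,0,0,0,0,0]]' >/dev/null && d &&
python3 -m jog '[[0,0,0,0,0,0.001,0],[0,0,0,0,0,0.001,0],[0,0,0,0,0,0,0]]' >/dev/null && d &&
python3 -m jog '[[0,0,0,0,0,0.001,0],[0,0,0,0,0,0,0]]' >/dev/null && d &&
python3 -m jog '[[0,0,0,0,0,0.001,0],[0,0,0,0,0,0,0]]' >/dev/null && d &&
python3 -m jog '[[0,0,0,0,0,0.001,0],[0,0,0,0,0,0,0]]' >/dev/null && d 
```

```text
0.1666 push [-0.5, -0.2, -3.3] 0.4 M [0.01, -0.03, 0.01] t 26.325
0.1653 push [1.0, 0.2, -3.4] 0.3 M [-0.03, -0.04, 0.01] t 26.7
0.1643 push [-0.2, 0.6, -3.7] 0.0 M [-0.04, 0.0, -0.03] t 26.95
0.1639 push [-2.2, -0.8, 3.3] 7.0 M [0.04, 0.47, 0.1] t 27.2
0.1677 push [-0.6, 0.7, -4.2] -0.5 M [-0.01, -0.05, 0.01] t 27.825
0.1663 push [0.4, 0.6, -3.8] -0.1 M [-0.03, -0.04, -0.01] t 28.2
0.1653 push [0.1, 0.5, -4.0] -0.3 M [-0.05, -0.09, 0.02] t 28.45
0.1644 push [-0.8, -0.2, -3.4] 0.3 M [0.03, -0.03, -0.02] t 28.7
0.164 push [-2.2, -0.3, 4.0] 7.7 M [0.02, 0.37, 0.02] t 28.95
```

The whole length is hard at one level, with no give before it. On to the mat.

```bash

python3 -m jog '[[0,0,0,0,0,-0.03,0],[0,0,0,0,0,-0.04,0],[0,0,0,0,0,-0.038,0],[-0.02,0,0,0,-0.002,0,0],[0,0,0,-0.06,-0.004,0,0],[0,0,0,-0.06,-0.004,0,0],[0,0,0,-0.06,-0.004,0,0],[0,0,0,-0.06,-0.004,0,0],[0,0,0,-0.06,-0.004,0,0],[0,0,0,0,0,0,0]]' >/dev/null; python3 -m jog '[[0,0,0,0,0,0,0],[0,0,0,0,0,0,0]]' >/dev/null; python3 -c "
from h import *
goto(.5038,-.3164,.112,4.6)"
```

```text
pos [ 0.5089 -0.2998  0.2709] yang 4.63 turn z 0.0005 shift now [-0.0162 -0.0063  0.1589]
shift after turn [-0.0162 -0.0063  0.1589] tilt [-5.e-04  8.e-04 -1.e+00] F [ 0.14 -0.06 -2.94] q [-42.  25.  63.   0.  92. -47.] w 0.0251 t 30.45
```

```bash

d(){ python3 chk.py 3; }
python3 -m jog '[[0,0,0,-0.0162,-0.0063,0.01,0],[0,0,0,0,0,0.04,0],[0,0,0,0,0,0.04,0],[0,0,0,0,0,0.04,0],[0,0,0,0,0,0.025,0],[0,0,0,0,0,0.005,0],[0,0,0,0,0,0,0],[0,0,0,0,0,0,0]]' >/dev/null && d &&
python3 -m jog '[[0,0,0,0,0,0.001,0],[0,0,0,0,0,0.001,0],[0,0,0,0,0,0,0]]' >/dev/null && d &&
python3 -m jog '[[0,0,0,0,0,0.001,0],[0,0,0,0,0,0,0]]' >/dev/null && d &&
python3 -m jog '[[0,0,0,0,0,0.001,0],[0,0,0,0,0,0,0]]' >/dev/null && d &&
python3 -m jog '[[0,0,0,0,0,0.001,0],[0,0,0,0,0,0,0]]' >/dev/null && d &&
python3 -m jog '[[0,0,0,0,0,0.001,0],[0,0,0,0,0,0,0]]' >/dev/null && d; python3 -c "
from h import *
goto(.5038,-.3164,.112,4.6)"
```

```text
0.1126 push [-0.4, -0.5, -3.0] 0.7 M [0.03, 0.01, -0.0] t 31.45
0.1094 push [0.6, 0.5, -3.2] 0.5 M [0.06, -0.02, -0.01] t 31.825
0.1083 push [-0.5, -0.4, -3.1] 0.6 M [0.01, -0.02, -0.02] t 32.075
0.1073 push [0.6, 1.4, -3.4] 0.3 M [-0.03, 0.01, 0.04] t 32.325
0.1063 push [-0.6, -0.1, -3.5] 0.2 M [-0.01, 0.01, 0.01] t 32.575
0.1053 push [0.3, 0.9, -4.0] -0.3 M [-0.02, -0.0, 0.06] t 32.825
pos [ 0.5039 -0.3177  0.1053] yang 4.55 turn z -0.0008 shift now [ 0.0013  0.     -0.0067]
shift after turn [ 0.0013  0.     -0.0067] tilt [-1.e-04  1.e-04 -1.e+00] F [ 0.26  0.89 -3.97] q [-44.  33.  78.  -0.  70. -48.] w 0.0249 t 32.825
```

```bash

d(){ python3 chk.py 3; }
python3 -m jog '[[0,0,0,0,0,0.0005,0],[0,0,0,0,0,0.0005,0],[0,0,0,0,0,0,0]]' >/dev/null && d &&
python3 -m jog '[[0,0,0,0,0,0.0007,0],[0,0,0,0,0,0,0]]' >/dev/null && d &&
python3 -m jog '[[0,0,0,0,0,0.0007,0],[0,0,0,0,0,0,0]]' >/dev/null && d &&
python3 -m jog '[[0,0,0,0,0,0.0007,0],[0,0,0,0,0,0,0]]' >/dev/null && d
```

```text
0.1049 push [-1.1, 0.0, 2.3] 6.0 M [0.18, 0.41, 0.03] t 33.2
```

```bash
python3 - <<'E'
from h import *
d=snap('scene');P=proj(d,[[.504,-.3164,.06]])[0].astype(int);u,v=np.maximum(P-[50,50],0);print(u,v)
cv2.imwrite('pics/c6.png',cv2.resize(d['pixels'][v:v+100,u:u+100,::-1],None,fx=5,fy=5,interpolation=cv2.INTER_CUBIC))
E
```

```text
77 193
```

View pics/c6.png

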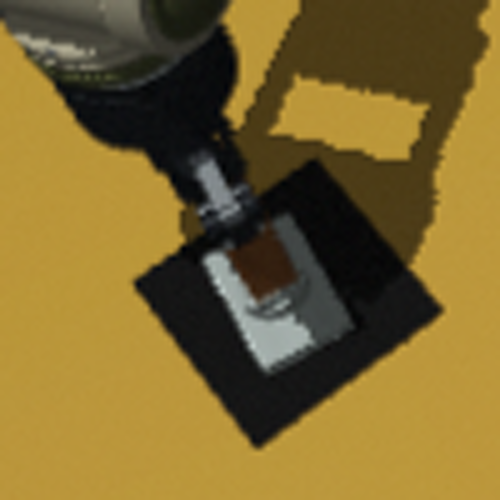

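The foot stands flat at the middle of the mat (foot centre about (280,295), mat centre about (288,303)). I release and withdraw.

```bash

python3 -m jog '[[0,0,0,0,0,0,60],[0,0,0,0,0,0,100],[0,0,0,0,0,0,100],[0,0,0,0,0,0,100],[0,0,0,0,0,0,100],[0,0,0,0,0,0,100]]'
python3 -m jog '[[0,0,0,0,0,-0.02,100],[0,0,0,0,0,-0.04,100],[0,0,0,0,0,-0.04,100],[0,0,0,0,0,-0.04,100],[0,0,0,-0.05,0,0,100],[0,0,0,-0.05,0,0,100],[0,0,0,-0.05,0,0,100],[0,0,0,0,0,0,100],[0,0,0,0,0,0,100]]'
python3 - <<'E'
from h import *
d=snap('scene');cv2.imwrite('pics/c7.png',cv2.resize(d['pixels'][:,:,::-1],(768,576)))
E
```

```text
time_s: 34.0
position: [0.5039, -0.3178, 0.1043]
tool_rot: [[-0.079, 0.997, 0.0], [0.997, 0.079, -0.0], [-0.0, 0.0, -1.0]]
ft_force: [0.5, -0.1, 0.1]
grip_width: 0.0853
gripper_force: 0.0
time_s: 35.12
position: [0.5158, -0.4669, 0.2441]
tool_rot: [[-0.079, 0.997, -0.0], [0.997, 0.079, 0.001], [0.001, -0.0, -1.0]]
ft_force: [0.1, -0.8, 0.3]
grip_width: 0.0856
gripper_force: 0.0
```

View pics/c7.png

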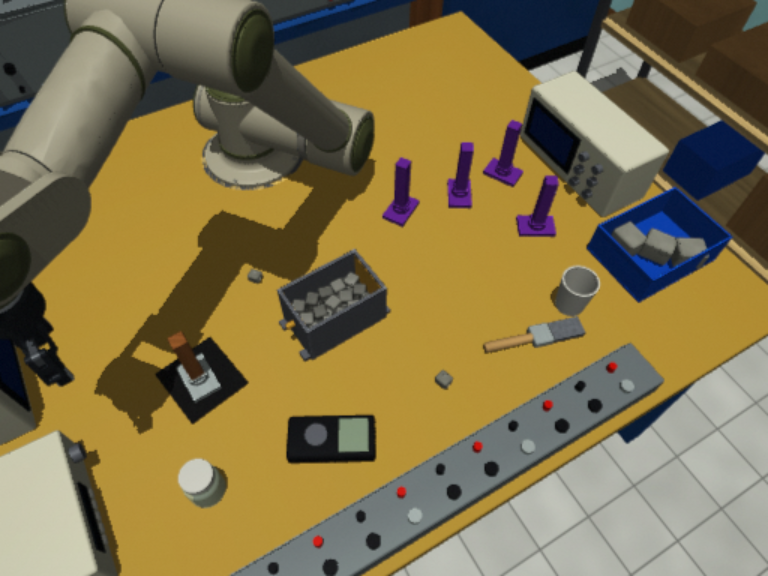

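The tamper stands upright on the mat at (195,375), released. The bystanders look unmoved and the arm is clear.

```bash
python3 -c "
from rig import job
print(job.close_job())"
```

```text
the job is handed in; nothing more can be done
None
```

The job is handed in at about 35 s; the judge returned no result. The stones felt hard at one level at every press point along the box, my force readings while pressing stayed under 27 N, and the tamper stands released on the mat with nothing else visibly moved.

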